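# Wind up the display hook and hang the wreath hoop

## Task

Put the bare wreath hoop on show: turn the stand's hand crank until the J-hook is wound all the way up to its stop, then push the lock lever fully over, away from the robot. After that take the large wooden hoop off its sloping easel by the rim and hang it over the raised J-hook, hanging freely and still. Leave the small hoop, the ribbon reel and the bottle where they are.

Things in the scene. Friction and masses are not known exactly. Their poses are not given: they have to be found in the camera images.
- stand: Fixed stand on a dark steel base plate (130 x 370 x 12 mm). Origin on the table on the mast's axis; z up, x the way the hook's rod runs to the mast (roughly away from the robot), y along the plate to crank and lever. Mast tube 42 mm wide, 126 mm high. Grey gearbox (75 x 75 mm, top at 72 mm) under the crank, whose axis is at (-30, 150) mm; lock lever's pivot at (-40, 270) mm.
- mast (a joint): How far the J-hook's inner steel tube has risen out of the mast, in m: 0 lowest, 0.08 fully up at the stop. Geared to the crank: 0.04 m per full turn; it stays where it is left.
- hook_seat (a point): Point on top of the J-hook's level 10 mm steel rod, 42 mm before the mast axis. Axes as the stand: x along the rod to the mast, z up. At +x the rod joins the rising 22 mm tube, which ends level with it; at -x, 82 mm from the mast axis, it turns up, its tip 30 mm above the rod's top. Nothing is above the hook. Fully up, this point is 235 mm above the table.
- crank (a joint): Crank angle in rad, turning about the vertical, positive counter-clockwise seen from above. 0 = hook at its lowest, 12.566 (two full turns) = hook fully up at the stop. Starts between 1.5 and 4.5, so 1.3 to 1.8 turns remain. It turns easily (about 1.5 N at the knob) and stays where it is left.
- crank_axis (a point): Point on the crank's vertical axis at the height of the middle of the knob. Its x axis points from the axis towards the knob and turns with the crank.
- knob_grip (a point): Middle of the crank's upright black knob, 24 mm in diameter and 36 mm tall (its top is about 16 mm above this point), 50 mm from the crank's axis and about 107 mm above the table. The knob spins freely on its pin, so a hand need not turn with it. The flat steel crank arm lies about 21 mm under this point.
- lock (a joint): Lock lever angle in rad: 0 leaning towards the stand's -x (unlocked), 1.0 leaning to the stand's +x (locked, at its stop). Starts between 0 and 0.2, stays where it is left, needs about 1 N at the ball.
- lock_tip (a point): Centre of the black ball (26 mm diameter) on top of the 10 mm thick lock lever. The ball is 65 mm from the pivot, which lies 34 mm above the table and turns about the stand's y axis; so the ball moves about 62 mm along the stand's +x, rising up to 8 mm half-way.
- easel: Fixed plywood easel, its back to the robot: the board (190 mm wide, 10 mm thick, ending 135 mm up the slope) leans 35 degrees from vertical, top towards the robot. Origin on the table at the foot of the board's face, z up; the face looks along +x and up. Two pegs (12 mm diameter, 24 mm long, 110 mm apart) near its foot carry the hoop.
- hoop_center (a point): Centre of the large wooden hoop: flat ring of 180 mm outer and 154 mm inner diameter, 12 mm thick between its flat faces (rim 13 mm wide), about 70 g. z = the hoop's axis. It starts resting on the easel's pegs, flat against the board (its plane 35 degrees from vertical, top towards the robot); its upper part stands free above the board.
- hoop: The large hoop itself; origin on its axis at the face against the board, z = its axis, pointing away from the board at the start.
- small_hoop_center (a point): Bystander: centre of a small wooden hoop lying flat, 110 mm outer diameter, 88 mm inner, 10 mm high.
- reel_center (a point): Bystander: centre of a black ribbon reel lying flat, 96 mm diameter, 25 mm high.
- bottle_center (a point): Bystander: centre (half-way up) of a clear water bottle, 64 mm diameter, 200 mm tall.
Things that resemble listed ones, but are neither listed nor needed, are in the scene too. Leave any blue look-alike of the hoop alone.

How it is judged:
By the outcome, as a careful person would: the job done as asked, in the order asked, and still so for the second after the job is handed in, with the robot touching nothing.
It also fails if it takes over 72 s, if anything falls off the work surface, if the arm or the gripper's body presses on something with over 40 N, if the wrist force passes 120 N, or if a joint passes its speed limit or range.

## Robot

A 6-joint arm with a two-finger parallel gripper is mounted at the origin on the work surface. World frame = base frame: x ahead of the robot, y to its left, z up, the work surface at z = 0. Lengths are in m, angles in rad, forces in N, time in s.
With the tool pointing down it reaches from about 0.35 to 0.975 m from the base axis. Payload 4.9 kg.
Tool frame: the origin (TCP) lies on the centre line of the jaws, within the pads' length; the fingertips stand 14 mm ahead of it and the grasp point (between the pads) lies 5 mm behind it; z points along the fingers, y is the line along which they close (so a half turn about z gives the same grasp; the last joint's range is limited). The gripper opens to 85 mm and grips with 20 to 120 N. Pads are 22 mm wide; open, the fingers measure 114 mm over their backs; the gripper's body (76 mm by 85 mm) begins 54 mm behind the grasp point. The pads swing forward as they close: fully open they stand 13 mm farther back than shut.
Start: joints at [-0.119, 0.053, 1.613, -0, 1.476, -0.119], TCP at [0.625, 0, 0.245] pointing down, gripper open.
Joint ranges: [-3.01, 3.01], [-1.01, 2.22], [0.06, 2.58], [-1.02, 4.17], [0.09, 2.62], [-3.14, 3.14]. Speed limits (rad/s): [2.57, 2.57, 3.14, 3.14, 3.14, 3.14].

## Interface

Orientations are given as a unit quaternion [w, x, y, z].
In Python, from plant import * gives the robot as it stands.
- The arm moves only by the tool send_rows, never from a script. Its argument "steps" is a list of rows, each an object with "translation": the shift along the tool's x, y, z in cm, a list of three; "delta_rot": the turn, a rotation vector about the tool's x, y, z in rad, a list of three; "jaw": the finger opening in cm, from 0 to 8.54. In form: [{"translation": [dx, dy, dz], "delta_rot": [rx, ry, rz], "jaw": jaw}, ...]. A call has exactly 8 rows; each row is the pose to reach, as a shift and turn from the pose commanded when the call began, along the tool's axes at that moment; what a row does not reach only later rows make up. A row lasts 1/10 s, in which the tool goes at most 50 mm and 8.59 degrees, less where a joint would pass 70% of its speed; a pose out of reach is approached as far as the arm can. A call with a gripper value outside its range is refused whole. The fingers move at their own pace and stop on an object; the grip force is fixed at half the most. Time passes only in rows, so rows that repeat a pose let the fingers close, or fill a call up. It gives the time, the measured TCP pose, the force, the opening and the grip force at its end, in the units of the state.
- state(): the state, without advancing time (a new reading comes with each control period).
- grab_frame(name): name is "scene" or "side" or "wrist"; returns a dict with "pixels" (420x560x3 uint8, blue, green, red), "range_z" (420x560 float32, m along the optical axis (not along the pixel's ray), 0 where there is no reading), "fx", "fy", "cx", "cy" (pixels), "rvec" (rotation vector, rad) and "tvec" (3), from world to camera coordinates, as OpenCV has them. Camera axes: x right, y down, z forward; pixel columns grow to the right and rows downward; lengths in m; the calibration is good to about 2 mm. A picture is of the moment at which its call begins.
- job_done(): hands the job in; it is judged then, once.
The state is a dict: "time": time; "joint_pos": joint angles; "joint_vel": joint speeds; "joint_efforts": joint torques, N m; "tool_pos": TCP position; "tool_rot": TCP orientation; "contact_force": force on the tool from outside, world axes, zero at the start; "ft_torque": the same for the moment, N m; "gripper_width": opening from 0.0 (shut) to 1.0 (fully open); "grasp_force": force on a finger pad.
Only numpy, scipy, OpenCV 4.12 (cv2) and the standard library are available. Lean on these libraries where they do the work, as an engineer would, in place of code of your own. Each camera call takes 0.05 s, during which the arm holds its last target. There are 200 camera calls.

## Working session

There is one attempt and no reset: what is moved stays moved. The work goes in short steps, Python scripts to look and compute and a tool call to move; the robot and the scene stay as the last step left them, time stands still between calls to the robot, and variables do not carry over. Pictures are saved under pics/ and viewed, at most 10 in all, crops included, and the job is handed in when it is done.

Besides the shell and the picture viewer there is one more tool, called after "Call:" by a JSON object that holds its "fn" and its "kwargs", one argument or row to a line. send_rows: Moves the arm, as the interface text tells. Its arguments: {"type":"object","properties":{"steps":{"type":"array","items":{"type":"object","properties":{"translation":{"type":"array","items":{"type":"number"}},"delta_rot":{"type":"array","items":{"type":"number"}},"jaw":{"type":"number"}}}}},"required":["steps"]}

```bash
mkdir -p pics; ls; cat > h.py <<'E'
from plant import *
import numpy as np, cv2
from scipy.spatial.transform import Rotation as R
def snap(n,f=None):
    g=grab_frame(n)
    if f: cv2.imwrite('pics/'+f,g['pixels'])
    np.savez('last_'+n+'.npz',**g); return g
def pts(g):
    Z=g['range_z'];v,u=np.mgrid[:Z.shape[0],:Z.shape[1]]
    c=np.dstack([(u-g['cx'])/g['fx']*Z,(v-g['cy'])/g['fy']*Z,Z])
    M=cv2.Rodrigues(np.array(g['rvec'],float))[0]
    return (c-np.ravel(g['tvec']))@M      # R^T(c-t)
def proj(g,p):
    return cv2.projectPoints(np.float64(p).reshape(-1,3),np.float64(g['rvec']),np.float64(g['tvec']),np.array([[g['fx'],0,g['cx']],[0,g['fy'],g['cy']],[0,0,1.]]),None)[0][:,0]
def pose():
    s=state();q=s['tool_rot'];return np.array(s['tool_pos']),R.from_quat([q[1],q[2],q[3],q[0]])
E
python3 - <<'E'
from h import *
a=snap('scene');b=snap('side')
cv2.imwrite('pics/a.png',a['pixels']);cv2.imwrite('pics/b.png',b['pixels'])
print(state())
for g in(a,b): print(g['rvec'],g['tvec'],g['fx'])
E
```

```text
pics
{'time': 0.1, 'joint_pos': array([-1.19000212e-01,  5.33166706e-02,  1.61414191e+00, -1.19192045e-05,
        1.47600190e+00, -1.18989684e-01]), 'joint_vel': array([-5.38543133e-04, -2.01364333e-03, -4.98755458e-03,  5.18129859e-05,
        4.97014232e-04,  2.03131372e-03]), 'joint_efforts': array([ 6.14647306e-04, -3.94903493e+01, -3.71363103e+01, -4.52310599e-05,
        3.99340541e-03, -4.17574097e-05]), 'tool_pos': array([6.24467817e-01, 6.07415643e-05, 2.44178746e-01]), 'tool_rot': array([-7.30435604e-04,  7.07109792e-01,  7.07103154e-01, -5.81973546e-04]), 'contact_force': array([0.17608538, 0.61206188, 0.05323972]), 'ft_torque': array([ 0.02538101,  0.00455899, -0.02603693]), 'grasp_force': 0.0, 'gripper_width': 1.0002242964864425}
[ 1.87566917  1.5088266  -0.65084131] [-0.01810276 -0.26478221  1.68515347] 421.664251635138
[ 0.34730369 -2.72850515  1.23024666] [0.48630173 0.24662122 1.2065501 ] 419.2416872119827
```

View pics/a.png

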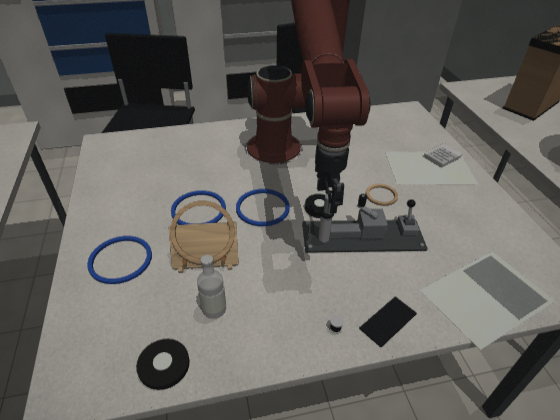

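View pics/b.png

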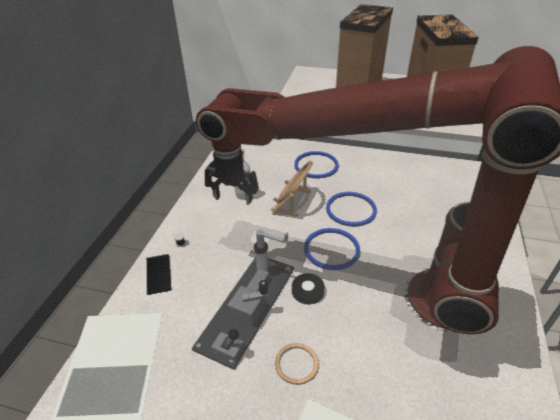

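The scene view shows the stand: mast (325,225), knob about (362,200), lever ball about (411,203). The wooden hoop is on its easel at (203,232). The blue hoops at (120,258), (198,208) and (262,207) are look-alikes. The small tan hoop is at (382,195), the reels at (163,363) and (318,205), and the bottle at (211,290). In the side view, the knob is about (264,287), the ball (233,335) and the large hoop (295,187).

```bash
python3 - <<'E'
from h import *
for n in('scene','side'):
    g=dict(np.load(f'last_{n}.npz'));P=pts(g);im=g['pixels'].astype(int);mx=im.max(2);mn=im.min(2)
    print(n,'table z',np.median(P[...,2][(g['range_z']>0)&(mn>140)]))
    z=P[...,2]
    # plate
    m=(abs(z-.012)<.006)&(mx<95)&(g['range_z']>0)&(P[...,0]>.4)&(P[...,0]<.95)&(abs(P[...,1]-.2)<.4)
    k,l,st,c=cv2.connectedComponentsWithStats(m.astype(np.uint8))
    for i in np.argsort(-st[1:,4])[:4]+1:
        q=P[l==i];r=cv2.minAreaRect(np.float32(q[:,:2]*1000));print('plate',st[i],r)
    m=(z>.03)&(z<.2)&(P[...,0]>.45)&(P[...,0]<.95)&(P[...,1]>0.02)&(P[...,1]<.5)
    for nm,s in(('black',m&(mx<45)),):
        k,l,st,c=cv2.connectedComponentsWithStats(s.astype(np.uint8))
        for i in np.argsort(-st[1:,4])[:8]+1: print(nm,st[i],c[i],P[l==i].mean(0),P[l==i].min(0),P[l==i].max(0))
    # hoop wood
    b,gg,r=im[...,0],im[...,1],im[...,2]
    w=(r-b>35)&(z>.005)&(P[...,0]>.35)&(P[...,1]<0.1)&(P[...,0]<1)&(P[...,1]>-.6)&(r>gg)&(gg-b>12)
    q=P[w];print('wood',w.sum(),q.min(0),q.max(0))
for n,(u0,v0,u1,v1) in(('scene',(150,170,440,270)),('side',(190,140,340,380))):
    im=np.load(f'last_{n}.npz')['pixels'][v0:v1,u0:u1]
    cv2.imwrite(f'pics/c_{n}.png',cv2.resize(im,None,fx=2.5,fy=2.5,interpolation=cv2.INTER_CUBIC))
x=cv2.imread('pics/c_scene.png');y=cv2.imread('pics/c_side.png')
y=cv2.rotate(y,cv2.ROTATE_90_CLOCKWISE);y=y[:340]
W=max(x.shape[1],y.shape[1]);f=lambda a:cv2.copyMakeBorder(a,0,0,0,W-a.shape[1],0)
cv2.imwrite('pics/c.png',np.vstack([f(x),f(y)]))
E
```

```text
scene table z -0.0003051379603460922
plate [ 302  219  126   33 2152] ((550.1869506835938, 166.0229034423828), (369.71148681640625, 132.81179809570312), 78.80876159667969)
plate [ 360  297   57   47 1104] ((852.111083984375, 119.74864196777344), (71.68096923828125, 148.37696838378906), 28.56695556640625)
plate [331 220  26   4  59] ((481.54443359375, 127.19259643554688), (81.35369873046875, 14.80932331085205), 78.49949645996094)
plate [266 218  17   7  58] ((430.0003662109375, -90.65948486328125), (15.217287063598633, 58.4395866394043), 12.581936836242676)
black [320 207  14  12  84] [324.89285714 213.92857143] [0.54782784 0.03365918 0.12092834] [0.52174103 0.02022421 0.09595539] [0.56102516 0.05824326 0.12842366]
black [358 195   9  12  75] [361.84       200.61333333] [0.50054393 0.16710232 0.10791091] [0.49132326 0.15838586 0.08050283] [0.50808827 0.17914057 0.12457211]
black [358 213   5  17  45] [360.13333333 221.6       ] [0.53399894 0.15717454 0.05317962] [0.50417773 0.15084681 0.03392357] [0.56295899 0.16370957 0.07022271]
black [407 200   8   8  44] [410.65909091 203.20454545
[... 734 characters left out ...]
.41655243  0.00552475] [ 0.59315198 -0.2231576   0.17180612]
side table z 5.027915795251053e-05
plate [ 193  257  101  112 2623] ((542.9952392578125, 169.30780029296875), (371.5673828125, 127.05883026123047), 79.16924285888672)
plate [147 255  24  39 651] ((846.03515625, 122.74153137207031), (67.60821533203125, 147.97467041015625), 28.418956756591797)
plate [304 242   4  13  40] ((428.41156005859375, -88.14270782470703), (9.829485893249512, 53.30369186401367), 11.969923973083496)
plate [177 239   7   6  15] ((831.8033447265625, -11.72557258605957), (22.988182067871094, 12.21010971069336), 47.667198181152344)
wood 455 [ 0.46325931 -0.39729931  0.00545668] [ 0.59175536 -0.21588449  0.1722148 ]
```

View pics/c.png

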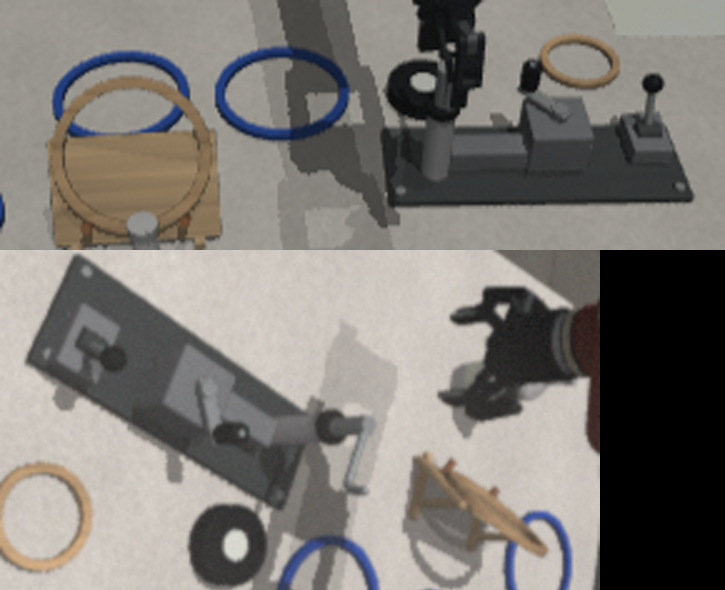

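The crops confirm the choice: tan large hoop on the plywood easel (upper crop 130,150), with a blue look-alike behind it. The black knob is at (530,75), the ball on the lever at (653,83). The hook points towards the robot. Next I measure.

```bash
cat > tri.py <<'E'
from h import *
def ray(g,uv):
    M=cv2.Rodrigues(np.array(g['rvec'],float))[0];o=-M.T@np.ravel(g['tvec'])
    d=M.T@np.array([(uv[0]-g['cx'])/g['fx'],(uv[1]-g['cy'])/g['fy'],1]);return o,d/np.linalg.norm(d)
def tri(l):
    A=np.zeros((3,3));b=np.zeros(3)
    for o,d in l: Q=np.eye(3)-np.outer(d,d);A+=Q;b+=Q@o
    x=np.linalg.solve(A,b);return x,[np.linalg.norm((np.eye(3)-np.outer(d,d))@(x-o)) for o,d in l]
E
python3 - <<'E'
from tri import *
from scipy.optimize import least_squares
G={n:dict(np.load(f'last_{n}.npz')) for n in('scene','side')};P={n:pts(G[n]) for n in G}
for nm,c0 in(('knob',(.497,.167,.107)),('ball',(.525,.314,.091))):
    rays=[]
    for n in G:
        g=G[n];p=proj(g,c0)[0];v,u=np.mgrid[:420,:560]
        m=(np.hypot(u-p[0],v-p[1])<14)&(g['pixels'].max(2)<52)&(P[n][...,2]>(.09 if nm=='knob' else .075))
        k,l,st,c=cv2.connectedComponentsWithStats(m.astype(np.uint8));i=1+np.argmax(st[1:,4])
        print(nm,n,p,st[i],c[i],P[n][l==i].min(0),P[n][l==i].max(0));rays.append(ray(g,c[i]))
    print(tri(rays))
yaw=np.radians(-11);ex=np.array([np.cos(yaw),np.sin(yaw)]);ey=np.array([-ex[1],ex[0]])
g=G['side'];p=P['side'];m=(p[...,2]>.075)&(p[...,2]<.122)&(np.hypot(p[...,0]-.56,p[...,1]-.03)<.06)
q=p[m];f=least_squares(lambda c:np.hypot(*(q[:,:2]-c).T)-.021,q[:,:2].mean(0),loss='soft_l1',f_scale=.003);print('mast',m.sum(),f.x,abs(f.fun).mean())
m=(p[...,2]>.13)&(p[...,2]<.24)&(np.hypot(p[...,0]-.5,p[...,1]-.04)<.09);q=p[m]
print('hook',m.sum(),q.min(0),q.max(0)); s=(q[:,:2]-f.x)@np.c_[ex,ey];print(np.percentile(s,[2,50,98],axis=0))
sel=s[:,0]<-.025; r=np.linalg.svd(s[sel]-s[sel].mean(0))[2][0];print('rod dir in stand',r,np.percentile(q[sel,2],[5,50,95]),s[sel].mean(0))
# hoop
for n in G:
    g=G[n];p=P[n];im=g['pixels'].astype(int);b,gg,rr=im[...,0],im[...,1],im[...,2]
    w=(rr-b>30)&(p[...,2]>.118)&(p[...,0]>.35)&(p[...,1]<-.15)&(p[...,0]<.7)&(p[...,1]>-.45);q=p[w]
    c=q.mean(0);U=np.linalg.svd(q-c)[2];nrm=U[2]*np.sign(U[2][2]);e=U[:2]
    a=(q-c)@e.T;f=least_squares(lambda k:np.hypot(*(a-k[:2]).T)-.0835,[*-(c-np.array([.53,-.32,.09]))@e.T],loss='soft_l1',f_scale=.003)
    print('hoop',n,w.sum(),c+f.x@e,'n',nrm,np.degrees(np.arccos(nrm[2])),abs(f.fun).mean(),abs((q-c)@nrm).mean(),q.max(0))
    # board face
E
```

```text
knob scene [361.33626343 200.11804603] [358 195   9  11  73] [362.02739726 199.98630137] [ 0.49132326 -0.30593581  0.09002105] [1.38885523 0.18001328 0.94215921]
knob side [261.20147635 285.08518936] [260 285   7   9  39] [263.28205128 289.25641026] [0.480453   0.17343476 0.09158922] [0.49586366 0.18484064 0.12318647]
(array([0.48942448, 0.1734816 , 0.09983138]), [np.float64(0.00022492429327382798), np.float64(0.00022492429327395427)])
ball scene [408.76040638 203.45609635] [407 200   8   8  45] [410.6 203.2] [ 0.52441408 -0.30593581  0.08176772] [1.38885523 0.32468489 0.94215921]
ball side [233.49692605 332.97478621] [230 333   8   6  19] [234.15789474 336.21052632] [0.5119256  0.3190027  0.09536505] [0.52665599 0.33218597 0.10621516]
(array([0.5217358 , 0.32143988, 0.08852477]), [np.float64(0.0009143291510328107), np.float64(0.0009143291510325466)])
mast 127 [0.53837662 0.03840514] 0.0019188552765753762
hook 233 [0.4519424  0.03070205 0.13049702] [0.54745745 0.06505862 0.21071835]
[[-0.08791232 -0.0021806 ]
 [-0.01305157  0.00776134]
 [ 0.00521371  0.01540012]]
rod dir in stand [ 0.99989635 -0.01439725] [0.17305918 0.17940676 0.20783465] [-0.06294978  0.0062344 ]
hoop scene 325 [ 0.52466922 -0.31784851  0.09802121] n [ 0.81104599 -0.10819692  0.57488941] 54.9081124482387 0.0030145380766483593 0.0018394056624443716 [ 0.52297078 -0.23195844  0.17180612]
hoop side 146 [ 0.52230972 -0.31522192  0.10283816] n [ 0.77826742 -0.06558509  0.62449854] 51.35460924081682 0.0025126245279689136 0.0030912000313150427 [ 0.52130481 -0.22965658  0.1722148 ]
```

Stand yaw is about −11°. The ball back-solves the mast axis to (0.535, 0.044), and the crank axis then comes out at (0.534, 0.197). The knob lies 50 mm from that, which fits the given radius. The rod top at about 0.18 also agrees with a crank angle near 3.8 rad. I move above the knob and look from there.

Call:
{"fn": "send_rows", "kwargs": {
  "steps": [
    {"translation": [2.2, -1.7, 0], "delta_rot": [0, 0, 0], "jaw": 8},
    {"translation": [5, -3.8, 0], "delta_rot": [0, 0, 0], "jaw": 7},
    {"translation": [9, -7, 0], "delta_rot": [0, 0, 0], "jaw": 6},
    {"translation": [13, -10, 0], "delta_rot": [0, 0, 0], "jaw": 6},
    {"translation": [17, -13, 0.5], "delta_rot": [0, 0, 0], "jaw": 6},
    {"translation": [17.4, -13.5, 1.5], "delta_rot": [0, 0, 0], "jaw": 6},
    {"translation": [17.4, -13.5, 2.5], "delta_rot": [0, 0, 0], "jaw": 6},
    {"translation": [17.4, -13.5, 2.5], "delta_rot": [0, 0, 0], "jaw": 6}
  ]
}}

```text
time: 0.9
tool_pos: [0.4892, 0.1732, 0.2179]
tool_rot: [-0.001, 0.707, 0.707, -0.002]
contact_force: [-0.9, 0.7, 0.3]
gripper_width: 0.702
grasp_force: 0.0
```

```bash
python3 - <<'E'
from tri import *
g=snap('wrist');snap('scene');s=state();print(s['time'],s['tool_pos'],s['tool_rot'])
P=pts(g);im=g['pixels'].copy()
print(proj(g,[.4894,.1735,.107]),proj(g,[.5338,.1968,.107]),proj(g,[.5346,.0439,.126]))
z=P[...,2];m=(z>.108)&(z<.14)&(im.max(2)<70)&(np.hypot(P[...,0]-.4894,P[...,1]-.1735)<.03)
print(m.sum(),P[m].mean(0) if m.any() else '',P[m].min(0),P[m].max(0),np.median(z[m]))
cv2.imwrite('pics/w1.png',im)
E
```

```text
1.0 [0.49051855 0.17289725 0.21966554] [-1.88888805e-04  7.07733862e-01  7.06478867e-01 -5.95574968e-04]
[[281.58068025 208.18016547]] [[344.78846788 176.88035825]] [[338.72195057 371.02935764]]
880 [0.49351103 0.1730343  0.12052304] [0.48175884 0.15942377 0.10806637] [0.50496295 0.18296258 0.1239642 ] 0.12178082141812241
```

View pics/w1.png

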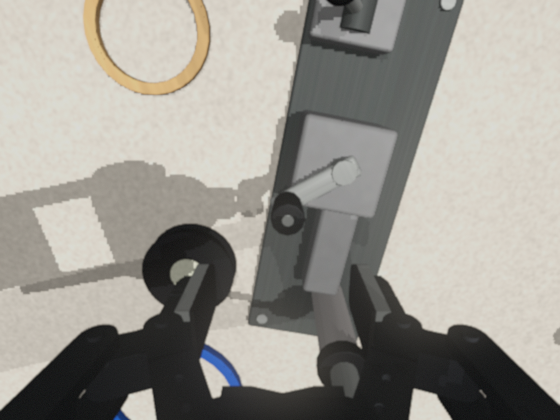

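The wrist view shows the knob top at (288,216), the hub at (346,172), the gearbox top with corners (305,112), (398,131), (374,217), (292,195), and the lever ball at the top edge (340,0).

```bash
python3 - <<'E'
from tri import *
g=dict(np.load('last_wrist.npz'));P=pts(g);im=g['pixels']
def onz(uv,z):
    o,d=ray(g,uv);return (o+d*(z-o[2])/d[2])
c=[onz(q,.072) for q in[(305,112),(398,131),(374,217),(292,195)]]
print('gear',np.mean(c,0),[np.linalg.norm(c[i]-c[i-1]) for i in range(4)],'yaw',[np.degrees(np.arctan2(*(c[i]-c[j])[1::-1])) for i,j in((1,2),(0,3),(1,0),(2,3))])
print('hub',P[172,346],P[165,340],'ray',onz((346,172),P[172,346][2]))
z=P[...,2];m=(z>.119)&(z<.127)&(np.hypot(P[...,0]-.4934,P[...,1]-.1725)<.02)
print('knobtop',m.sum(),cv2.minEnclosingCircle(np.float32(P[m][:,:2]*1000)),P[m][:,:2].mean(0))
E
```

```text
gear [0.5375817  0.19745125 0.072     ] [np.float64(0.06646860865756618), np.float64(0.07340032632787435), np.float64(0.07189655186717375), np.float64(0.07136934852550839)] yaw [np.float64(79.94606980530799), np.float64(81.97003580947832), np.float64(-11.13190593740318), np.float64(-15.561874583937806)]
hub [0.53837961 0.19530713 0.08550392] [0.53355555 0.20067876 0.085317  ] ray [0.53837961 0.19530713 0.08550392]
knobtop 868 ((493.74078369140625, 171.0658721923828), 11.897294998168945) [0.49364569 0.17147752]
```

Call:
{"fn": "send_rows", "kwargs": {
  "steps": [
    {"translation": [-0.2, 0.35, 2.5], "delta_rot": [0, 0, 0], "jaw": 5},
    {"translation": [-0.2, 0.35, 6], "delta_rot": [0, 0, 0], "jaw": 4.5},
    {"translation": [-0.2, 0.35, 9.5], "delta_rot": [0, 0, 0], "jaw": 4.5},
    {"translation": [-0.2, 0.35, 11], "delta_rot": [0, 0, 0], "jaw": 4.5},
    {"translation": [-0.2, 0.35, 11], "delta_rot": [0, 0, 0], "jaw": 4},
    {"translation": [-0.2, 0.35, 11], "delta_rot": [0, 0, 0], "jaw": 2},
    {"translation": [-0.2, 0.35, 11], "delta_rot": [0, 0, 0], "jaw": 1.5},
    {"translation": [-0.2, 0.35, 11], "delta_rot": [0, 0, 0], "jaw": 1.5}
  ]
}}

```text
time: 1.8
tool_pos: [0.4943, 0.1718, 0.112]
tool_rot: [0.001, 0.707, 0.707, 0.0]
contact_force: [-2.4, -2.2, 2.0]
gripper_width: 0.258
grasp_force: 59.1
```

```bash
python3 - <<'E'
from h import *
a0=np.arctan2(.1713-.1955,.4937-.538);r=5.03
print(np.degrees(a0))
for k in range(0,24):
    a=a0+np.radians(22*k);print(k, np.round([r*(np.sin(a)-np.sin(a0)),r*(np.cos(a)-np.cos(a0))],2))
E
```

```text
-151.35330585379782
0 [0. 0.]
1 [-1.48  1.22]
2 [-2.39  2.91]
3 [-2.6   4.82]
4 [-2.08  6.67]
5 [-0.91  8.19]
6 [0.74 9.16]
7 [2.64 9.44]
8 [4.51 8.99]
9 [6.07 7.87]
10 [7.1  6.25]
11 [7.44 4.36]
12 [7.05 2.48]
13 [5.99 0.88]
14 [ 4.41 -0.2 ]
15 [ 2.53 -0.61]
16 [ 0.64 -0.29]
17 [-1.    0.71]
18 [-2.13  2.26]
19 [-2.61  4.12]
20 [-2.35  6.02]
21 [-1.41  7.69]
22 [0.1  8.88]
23 [1.94 9.42]
```

Call:
{"fn": "send_rows", "kwargs": {
  "steps": [
    {"translation": [-1.48, 1.22, 0], "delta_rot": [0, 0, 0], "jaw": 1.5},
    {"translation": [-2.39, 2.91, 0], "delta_rot": [0, 0, 0], "jaw": 1.5},
    {"translation": [-2.6, 4.82, 0], "delta_rot": [0, 0, 0], "jaw": 1.5},
    {"translation": [-2.08, 6.67, 0], "delta_rot": [0, 0, 0], "jaw": 1.5},
    {"translation": [-0.91, 8.19, 0], "delta_rot": [0, 0, 0], "jaw": 1.5},
    {"translation": [0.74, 9.16, 0], "delta_rot": [0, 0, 0], "jaw": 1.5},
    {"translation": [2.64, 9.44, 0], "delta_rot": [0, 0, 0], "jaw": 1.5},
    {"translation": [4.51, 8.99, 0], "delta_rot": [0, 0, 0], "jaw": 1.5}
  ]
}}

```text
time: 2.6
tool_pos: [0.5829, 0.2177, 0.1118]
tool_rot: [-0.001, 0.707, 0.707, -0.001]
contact_force: [-10.9, -5.8, 5.5]
gripper_width: 0.255
grasp_force: 60.5
```

Call:
{"fn": "send_rows", "kwargs": {
  "steps": [
    {"translation": [1.56, -1.12, 0], "delta_rot": [0, 0, 0], "jaw": 1.5},
    {"translation": [2.59, -2.74, 0], "delta_rot": [0, 0, 0], "jaw": 1.5},
    {"translation": [2.93, -4.63, 0], "delta_rot": [0, 0, 0], "jaw": 1.5},
    {"translation": [2.54, -6.51, 0], "delta_rot": [0, 0, 0], "jaw": 1.5},
    {"translation": [1.48, -8.11, 0], "delta_rot": [0, 0, 0], "jaw": 1.5},
    {"translation": [-0.1, -9.19, 0], "delta_rot": [0, 0, 0], "jaw": 1.5},
    {"translation": [-1.98, -9.6, 0], "delta_rot": [0, 0, 0], "jaw": 1.5},
    {"translation": [-3.87, -9.28, 0], "delta_rot": [0, 0, 0], "jaw": 1.5}
  ]
}}

```text
time: 3.4
tool_pos: [0.4899, 0.1794, 0.112]
tool_rot: [-0.0, 0.707, 0.708, 0.002]
contact_force: [4.3, 3.4, -1.8]
gripper_width: 0.258
grasp_force: 59.7
```

Call:
{"fn": "send_rows", "kwargs": {
  "steps": [
    {"translation": [-1.64, 1.0, 0], "delta_rot": [0, 0, 0], "jaw": 1.5},
    {"translation": [-2.77, 2.55, 0], "delta_rot": [0, 0, 0], "jaw": 1.5},
    {"translation": [-3.25, 4.41, 0], "delta_rot": [0, 0, 0], "jaw": 1.5},
    {"translation": [-2.99, 6.31, 0], "delta_rot": [0, 0, 0], "jaw": 1.5},
    {"translation": [-2.05, 7.98, 0], "delta_rot": [0, 0, 0], "jaw": 1.5},
    {"translation": [-0.54, 9.17, 0], "delta_rot": [0, 0, 0], "jaw": 1.5},
    {"translation": [0.6, 9.6, 0], "delta_rot": [0, 0, 0], "jaw": 1.5},
    {"translation": [0.81, 9.64, 0], "delta_rot": [0, 0, 0], "jaw": 1.5}
  ]
}}

```text
time: 4.2
tool_pos: [0.5855, 0.1888, 0.1117]
tool_rot: [-0.002, 0.707, 0.708, -0.001]
contact_force: [-10.6, 1.1, 10.4]
gripper_width: 0.254
grasp_force: 61.3
```

Call:
{"fn": "send_rows", "kwargs": {
  "steps": [
    {"translation": [0.2, 0, 0], "delta_rot": [0, 0, 0], "jaw": 1.5},
    {"translation": [0.4, 0, 0], "delta_rot": [0, 0, 0], "jaw": 1.5},
    {"translation": [0.5, 0, 0], "delta_rot": [0, 0, 0], "jaw": 1.5},
    {"translation": [0.5, 0, 0], "delta_rot": [0, 0, 0], "jaw": 1.5},
    {"translation": [0.5, 0, 0], "delta_rot": [0, 0, 0], "jaw": 1.5},
    {"translation": [0.5, 0, 0], "delta_rot": [0, 0, 0], "jaw": 1.5},
    {"translation": [0.5, 0, 0], "delta_rot": [0, 0, 0], "jaw": 1.5},
    {"translation": [0.5, 0, 0], "delta_rot": [0, 0, 0], "jaw": 1.5}
  ]
}}

```text
time: 5.0
tool_pos: [0.5856, 0.1899, 0.1117]
tool_rot: [0.0, 0.707, 0.707, -0.003]
contact_force: [-8.8, -6.8, 8.9]
gripper_width: 0.257
grasp_force: 61.2
```

```bash
python3 - <<'E'
from h import *
g=snap('side');p=pts(g)
ex=np.array([np.cos(-.192),np.sin(-.192)]);ey=np.array([-ex[1],ex[0]])
z=p[...,2]
m=(z>.19)&(z<.3)&(np.hypot(p[...,0]-.5,p[...,1]-.05)<.09);q=p[m];s=(q[:,:2]-[.5388,.0426])@np.c_[ex,ey]
print(m.sum(),np.percentile(s,[2,50,98],axis=0))
for a,b in((-.1,-.072),(-.07,-.02),(-.012,.02)):
    k=(s[:,0]>a)&(s[:,0]<b)&(abs(s[:,1])<.02);print(a,k.sum(),np.percentile(q[k,2],[5,50,95]),np.median(s[k,1]))
k=(s[:,0]>-.07)&(s[:,0]<-.02)&(abs(s[:,1])<.02);print(np.polyfit(s[k,0],s[k,1],1))
E
```

```text
71 [[-0.08856795 -0.00200828]
 [-0.07751387  0.00248159]
 [-0.00482809  0.00798239]]
-0.1 43 [0.2311304  0.24751347 0.26334631] 0.0023038344770942697
-0.07 21 [0.2284206  0.2321239  0.23607059] 0.0025183828505621416
-0.012 5 [0.19010046 0.19041726 0.19427902] 0.0071321740107218356
[0.02901107 0.00386742]
```

Call:
{"fn": "send_rows", "kwargs": {
  "steps": [
    {"translation": [0.5, 0, 0], "delta_rot": [0, 0, 0], "jaw": 1.5},
    {"translation": [0.5, 0, 0], "delta_rot": [0, 0, 0], "jaw": 1.5},
    {"translation": [0.5, 0, 0], "delta_rot": [0, 0, 0], "jaw": 1.5},
    {"translation": [0.5, 0, 0], "delta_rot": [0, 0, 0], "jaw": 1.5},
    {"translation": [0.5, 0, 0], "delta_rot": [0, 0, 0], "jaw": 1.5},
    {"translation": [0.5, 0, 0], "delta_rot": [0, 0, 0], "jaw": 1.5},
    {"translation": [0.5, 0, 0], "delta_rot": [0, 0, 0], "jaw": 1.5},
    {"translation": [0.5, 0, 0], "delta_rot": [0, 0, 0], "jaw": 1.5}
  ]
}}

```text
time: 5.85
tool_pos: [0.5856, 0.1904, 0.1116]
tool_rot: [0.003, 0.707, 0.707, -0.007]
contact_force: [-11.1, -21.4, 12.5]
gripper_width: 0.26
grasp_force: 61.5
```

Call:
{"fn": "send_rows", "kwargs": {
  "steps": [
    {"translation": [0, 0, 0], "delta_rot": [0, 0, 0], "jaw": 3},
    {"translation": [0, 0, 0], "delta_rot": [0, 0, 0], "jaw": 5},
    {"translation": [0, 0, 0], "delta_rot": [0, 0, 0], "jaw": 5},
    {"translation": [0, 0, 0], "delta_rot": [0, 0, 0], "jaw": 5},
    {"translation": [0, 0, -3], "delta_rot": [0, 0, 0], "jaw": 5},
    {"translation": [0, 0, -6], "delta_rot": [0, 0, 0], "jaw": 5},
    {"translation": [0, 0, -9], "delta_rot": [0, 0, 0], "jaw": 4},
    {"translation": [0, 0, -9], "delta_rot": [0, 0, 0], "jaw": 2}
  ]
}}

```text
time: 6.65
tool_pos: [0.5899, 0.1976, 0.2064]
tool_rot: [0.003, 0.707, 0.707, 0.004]
contact_force: [-0.3, -0.1, 0.7]
gripper_width: 0.315
grasp_force: 0.0
```

At the stop: 21 N of push moved it no further, and the rod top is at 0.235. Now I go over to the robot's side of the lever.

Call:
{"fn": "send_rows", "kwargs": {
  "steps": [
    {"translation": [2, -2, 0], "delta_rot": [0, 0, 0], "jaw": 1},
    {"translation": [5, -5, 0], "delta_rot": [0, 0, 0], "jaw": 0},
    {"translation": [9, -8, 0], "delta_rot": [0, 0, 0], "jaw": 0},
    {"translation": [12, -11, 0], "delta_rot": [0, 0, 0], "jaw": 0},
    {"translation": [13.4, -12.3, 0], "delta_rot": [0, 0, 0], "jaw": 0},
    {"translation": [13.4, -12.3, 0], "delta_rot": [0, 0, 0], "jaw": 0},
    {"translation": [13.4, -12.3, 0], "delta_rot": [0, 0, 0], "jaw": 0},
    {"translation": [13.4, -12.3, 0], "delta_rot": [0, 0, 0], "jaw": 0}
  ]
}}

```text
time: 7.45
tool_pos: [0.4645, 0.3299, 0.1999]
tool_rot: [0.0, 0.707, 0.707, -0.0]
contact_force: [0.2, -0.4, 0.1]
gripper_width: 0.003
grasp_force: 0.0
```

```bash
python3 - <<'E'
from h import *
print(state()['tool_pos'])
for n in('wrist','scene'):
    g=snap(n);p=pts(g);z=p[...,2]
    m=(z>.07)&(z<.12)&(g['pixels'].max(2)<70)&(np.hypot(p[...,0]-.526,p[...,1]-.32)<.035)
    q=p[m];print(n,m.sum())
    if m.sum()>20:
        from scipy.optimize import least_squares
        f=least_squares(lambda c:np.linalg.norm(q-c,axis=1)-.013,[.526,.32,.09],loss='soft_l1',f_scale=.002);print(f.x,abs(f.fun).mean())
E
```

```text
[0.46451987 0.32985853 0.19985342]
wrist 1016
[0.52657985 0.31896033 0.0933658 ] 0.000376396320176696
scene 56
[0.52770077 0.31816579 0.0925023 ] 0.0018185701968337915
```

Call:
{"fn": "send_rows", "kwargs": {
  "steps": [
    {"translation": [0, 0, 3], "delta_rot": [0, 0, 0], "jaw": 0},
    {"translation": [0, 0, 7], "delta_rot": [0, 0, 0], "jaw": 0},
    {"translation": [0, 0, 10], "delta_rot": [0, 0, 0], "jaw": 0},
    {"translation": [0, 0, 10.4], "delta_rot": [0, 0, 0], "jaw": 0},
    {"translation": [-0.4, 2, 10.4], "delta_rot": [0, 0, 0], "jaw": 0},
    {"translation": [-0.6, 3.2, 10.4], "delta_rot": [0, 0, 0], "jaw": 0},
    {"translation": [-0.8, 4.2, 10.4], "delta_rot": [0, 0, 0], "jaw": 0},
    {"translation": [-1, 5.2, 10.4], "delta_rot": [0, 0, 0], "jaw": 0}
  ]
}}

```text
time: 8.35
tool_pos: [0.5173, 0.3206, 0.0977]
tool_rot: [0.0, 0.707, 0.707, 0.001]
contact_force: [-1.6, 0.8, 0.9]
gripper_width: -0.001
grasp_force: 0.8
```

Call:
{"fn": "send_rows", "kwargs": {
  "steps": [
    {"translation": [-0.1, 0.6, 0], "delta_rot": [0, 0, 0], "jaw": 0},
    {"translation": [-0.25, 1.2, 0], "delta_rot": [0, 0, 0], "jaw": 0},
    {"translation": [-0.35, 1.8, 0], "delta_rot": [0, 0, 0], "jaw": 0},
    {"translation": [-0.45, 2.4, 0], "delta_rot": [0, 0, 0], "jaw": 0},
    {"translation": [-0.55, 2.8, 0], "delta_rot": [0, 0, 0], "jaw": 0},
    {"translation": [-0.6, 3.1, 0], "delta_rot": [0, 0, 0], "jaw": 0},
    {"translation": [-0.6, 3.1, 0], "delta_rot": [0, 0, 0], "jaw": 0},
    {"translation": [-0.6, 3.1, 0], "delta_rot": [0, 0, 0], "jaw": 0}
  ]
}}

```text
time: 9.15
tool_pos: [0.5472, 0.3145, 0.0964]
tool_rot: [0.0, 0.707, 0.707, 0.0]
contact_force: [0.2, 0.8, 0.0]
gripper_width: 0.002
grasp_force: 0.0
```

Call:
{"fn": "send_rows", "kwargs": {
  "steps": [
    {"translation": [-0.05, 0.3, 0], "delta_rot": [0, 0, 0], "jaw": 0},
    {"translation": [-0.1, 0.6, 0], "delta_rot": [0, 0, 0], "jaw": 0},
    {"translation": [-0.2, 0.9, 0], "delta_rot": [0, 0, 0], "jaw": 0},
    {"translation": [-0.2, 1.1, 0], "delta_rot": [0, 0, 0], "jaw": 0},
    {"translation": [-0.2, 1.3, 0], "delta_rot": [0, 0, 0], "jaw": 0},
    {"translation": [-0.3, 1.4, 0], "delta_rot": [0, 0, 0], "jaw": 0},
    {"translation": [-0.3, 1.4, 0], "delta_rot": [0, 0, 0], "jaw": 0},
    {"translation": [-0.3, 1.4, 0], "delta_rot": [0, 0, 0], "jaw": 0}
  ]
}}

```text
time: 9.95
tool_pos: [0.5551, 0.313, 0.0959]
tool_rot: [-0.006, 0.707, 0.707, -0.005]
contact_force: [-20.8, 2.5, 11.4]
gripper_width: 0.0
grasp_force: 11.6
```

```bash
cat > ball.py <<'E'
from h import *
from scipy.optimize import least_squares
print(state()['tool_pos'],state()['contact_force'])
for n in('scene','side'):
    g=snap(n);p=pts(g);z=p[...,2]
    m=(z>.075)&(z<.115)&(g['pixels'].max(2)<60)&(np.hypot(p[...,0]-.585,p[...,1]-.309)<.022)
    q=p[m];print(n,m.sum())
    if m.sum()>15:
        f=least_squares(lambda c:np.linalg.norm(q-c,axis=1)-.013,[.58,.309,.09],loss='soft_l1',f_scale=.002);x=f.x
        print(x,abs(f.fun).mean(),'xs',(x[0]-.5903)*.9816+(x[1]-.3076)*-.191)
E
python3 ball.py
```

```text
[0.55513523 0.31302645 0.09587745] [-20.84742018   2.53507949  11.38612   ]
scene 79
[0.57764574 0.30873368 0.09349677] 0.002145890405011975 xs -0.012637959425206
side 44
[0.57535287 0.30869267 0.09342851] 0.0014201785163697731 xs -0.014880805092977937
```

Call:
{"fn": "send_rows", "kwargs": {
  "steps": [
    {"translation": [0, -0.6, 0], "delta_rot": [0, 0, 0], "jaw": 0},
    {"translation": [0, -2.5, 0], "delta_rot": [0, 0, 0], "jaw": 0},
    {"translation": [0, -5, 0], "delta_rot": [0, 0, 0], "jaw": 0},
    {"translation": [0, -7, -3], "delta_rot": [0, 0, 0], "jaw": 0},
    {"translation": [0, -8, -8], "delta_rot": [0, 0, 0], "jaw": 0},
    {"translation": [0, -8, -13], "delta_rot": [0, 0, 0], "jaw": 0},
    {"translation": [0, -8, -15], "delta_rot": [0, 0, 0], "jaw": 0},
    {"translation": [0, -8, -15], "delta_rot": [0, 0, 0], "jaw": 0}
  ]
}}

```text
time: 10.85
tool_pos: [0.4836, 0.3126, 0.2527]
tool_rot: [0.002, 0.707, 0.707, 0.005]
contact_force: [-0.7, 0.1, -0.0]
gripper_width: 0.0
grasp_force: 0.0
```

```bash
sed -i "s/('scene','side')/('scene','side','wrist')/" ball.py; python3 ball.py; python3 -c "
import numpy as np,cv2
cv2.imwrite('pics/w2.png',np.load('last_wrist.npz')['pixels'])"
```

```text
[0.48359107 0.31262374 0.25265823] [-0.65259063  0.14291399 -0.00433134]
scene 51
[0.5795012  0.30908981 0.0905053 ] 0.0015047243492742471 xs -0.010884660499947688
side 62
[0.57924211 0.30925819 0.09119148] 0.0011547404464184428 xs -0.011171138580315024
wrist 699
[0.58071543 0.30877473 0.08995965] 0.00041215664238060623 xs -0.009632588438261385
```

View pics/w2.png

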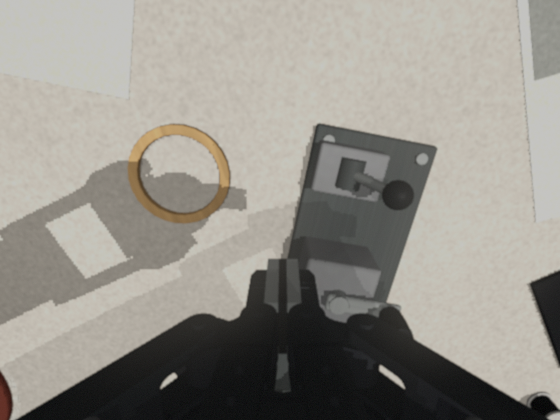

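The ball is at xs −9.6 mm and z 0.090 m, which is the expected locked stop (ball at (398,194) leaning away, knob below). I move over to the hoop.

Call:
{"fn": "send_rows", "kwargs": {
  "steps": [
    {"translation": [-2, 0, -3], "delta_rot": [0, 0, 0], "jaw": 1},
    {"translation": [-6, 0, -6], "delta_rot": [0, 0, 0], "jaw": 2},
    {"translation": [-10.5, 0, -8], "delta_rot": [0, 0, 0], "jaw": 3},
    {"translation": [-15, 0, -9], "delta_rot": [0, 0, 0], "jaw": 4},
    {"translation": [-20, 0, -9], "delta_rot": [0, 0, 0], "jaw": 4},
    {"translation": [-25, 0, -9], "delta_rot": [0, 0, 0], "jaw": 4},
    {"translation": [-30, 0, -9], "delta_rot": [0, 0, 0], "jaw": 4},
    {"translation": [-35, 0, -9], "delta_rot": [0, 0, 0], "jaw": 4}
  ]
}}

```text
time: 11.8
tool_pos: [0.48, -0.0404, 0.3336]
tool_rot: [-0.002, 0.707, 0.707, -0.001]
contact_force: [0.9, 0.6, -0.7]
gripper_width: 0.467
grasp_force: 0.0
```

Call:
{"fn": "send_rows", "kwargs": {
  "steps": [
    {"translation": [-4, -0.5, 0], "delta_rot": [-0.1, 0, 0.02], "jaw": 4},
    {"translation": [-9, -2, 0], "delta_rot": [-0.22, -0.01, 0.04], "jaw": 4},
    {"translation": [-14, -3, 0], "delta_rot": [-0.34, -0.02, 0.06], "jaw": 4},
    {"translation": [-19, -4, 2], "delta_rot": [-0.46, -0.03, 0.09], "jaw": 4},
    {"translation": [-24, -6, 4], "delta_rot": [-0.56, -0.035, 0.11], "jaw": 4},
    {"translation": [-28, -7, 6], "delta_rot": [-0.609, -0.038, 0.121], "jaw": 4},
    {"translation": [-31, -7, 8], "delta_rot": [-0.609, -0.038, 0.121], "jaw": 4},
    {"translation": [-31, -7, 8], "delta_rot": [-0.609, -0.038, 0.121], "jaw": 4}
  ]
}}

```text
time: 12.6
tool_pos: [0.4076, -0.3501, 0.247]
tool_rot: [0.219, 0.719, 0.628, 0.199]
contact_force: [-0.2, 1.1, -0.5]
gripper_width: 0.465
grasp_force: 0.0
```

```bash
cat > hoop.py <<'E'
from h import *
from scipy.optimize import least_squares
def fit(n,save=None):
    g=snap(n,save);p=pts(g);im=g['pixels'].astype(int);b,rr=im[...,0],im[...,2]
    w=((rr-b>25)&(p[...,2]>.122)&(p[...,0]>.35)&(p[...,1]<-.15)&(p[...,0]<.7)&(p[...,1]>-.48)&(g['range_z']>.05)).astype(np.uint8)
    w=cv2.erode(w,np.ones((3,3))) if n=='wrist' else w
    q=p[w>0];print(n,len(q))
    if len(q)<50:return
    for _ in range(4):
        c=q.mean(0);U=np.linalg.svd(q-c)[2];nr=U[2]*np.sign(U[2][2]);d=abs((q-c)@nr);q=q[d<max(.003,1.5*d.mean())]
    e=U[:2];a=(q-c)@e.T
    f=least_squares(lambda k:np.hypot(*(a-k[:2]).T)-.0835,(np.array([.5245,-.3175,.1])-c)@e.T,loss='soft_l1',f_scale=.003)
    print('c',c+f.x@e,'n',nr,'tilt',np.degrees(np.arccos(nr[2])),'yaw',np.degrees(np.arctan2(nr[1],nr[0])),abs(f.fun).mean(),len(q))
    return g
E
python3 - <<'E'
from hoop import *
s=state();print(s['time'],s['joint_pos'],s['tool_pos'],pose()[1].as_matrix())
fit('wrist','w3.png');fit('scene');fit('side')
E
```

```text
12.6 [-1.0872109  -0.44120458  2.11428888  0.5343043   1.15794656 -1.09324911] [ 0.40755825 -0.35009901  0.24700985] [[ 0.13112638  0.81728328  0.56111845]
 [ 0.99130655 -0.114275   -0.06521153]
 [ 0.01082552  0.56479135 -0.82516274]]
wrist 3203
c [ 0.51748376 -0.31675712  0.1002742 ] n [ 0.80995425 -0.1034864   0.57729081] tilt 54.73978273296722 yaw -7.281128874382382 0.0008634911585749012 1854
scene 323
c [ 0.52490104 -0.31800002  0.09831169] n [ 0.8104502  -0.09746539  0.5776426 ] tilt 54.71509415311124 yaw -6.85750327625659 0.0030715134087747125 264
side 143
c [ 0.52377371 -0.31353804  0.10354785] n [ 0.76812373 -0.06995384  0.63646869] tilt 50.471000044769816 yaw -5.203632861440128 0.0024290696404533495 71
```

View pics/w3.png

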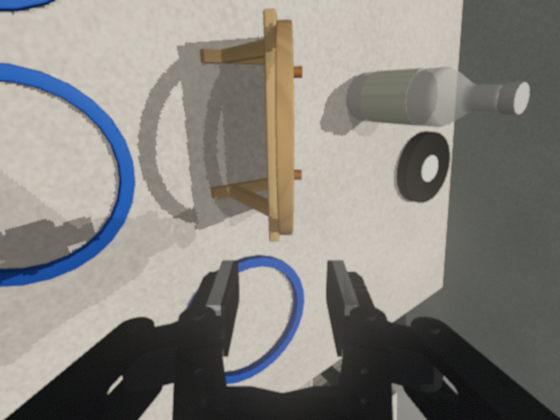

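The wrist view shows the hoop edge-on at u≈278–293, v 22–235, centred between the pads (u≈283), with clear space for both fingers above the board. Mid-plane centre is about (0.521, −0.317, 0.095). I advance along the tool axis, about 33° round from the rim's top so the fingers will clear the hook rod later.

Call:
{"fn": "send_rows", "kwargs": {
  "steps": [
    {"translation": [0, 0.25, 2], "delta_rot": [0, 0, 0], "jaw": 4},
    {"translation": [0, 0.25, 5], "delta_rot": [0, 0, 0], "jaw": 4},
    {"translation": [0, 0.25, 8], "delta_rot": [0, 0, 0], "jaw": 4},
    {"translation": [0, 0.25, 10.5], "delta_rot": [0, 0, 0], "jaw": 4},
    {"translation": [0, 0.25, 12], "delta_rot": [0, 0, 0], "jaw": 4},
    {"translation": [0, 0.25, 12.2], "delta_rot": [0, 0, 0], "jaw": 4},
    {"translation": [0, 0.25, 12.2], "delta_rot": [0, 0, 0], "jaw": 4},
    {"translation": [0, 0.25, 12.2], "delta_rot": [0, 0, 0], "jaw": 4}
  ]
}}

```text
time: 13.55
tool_pos: [0.4829, -0.3575, 0.1596]
tool_rot: [0.226, 0.715, 0.631, 0.199]
contact_force: [-1.0, 0.3, 0.7]
gripper_width: 0.469
grasp_force: 0.0
```

```bash
python3 - <<'E'
from hoop import *
s=state();print(s['tool_pos'],s['contact_force'])
g=snap('wrist','w4.png')
E
```

```text
[ 0.48287549 -0.35751128  0.15961818] [-1.01285598  0.25429339  0.72708202]
```

View pics/w4.png

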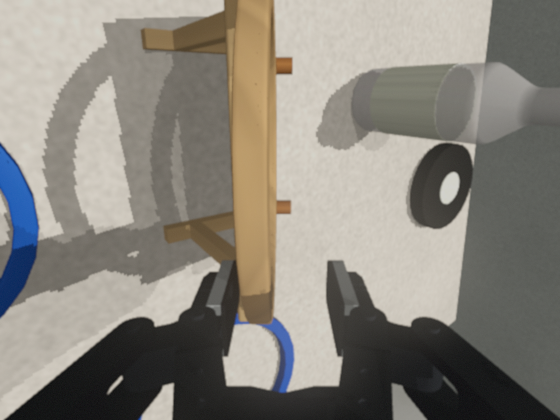

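The rim passes between the pads (v≈265–315) but sits left of centre, at u≈256 against 283. I check with depth.

```bash
python3 - <<'E'
from h import *
g=dict(np.load('last_wrist.npz'));P=pts(g);t,r=pose();Q=r.inv().apply((P-t).reshape(-1,3)).reshape(P.shape)*1000
im=g['pixels'].astype(int)
for v in(60,120,180,230,270,300,315):
    row=[(u,*Q[v,u].round(1)) for u in range(225,285) if im[v,u,2]-im[v,u,0]>25 and Q[v,u,2]<75]
    if row: print(v,row[0],row[len(row)//2],row[-1])
for x in (218,232,334,345): print(x,Q[290,x].round(1),im[290,x])
E
```

```text
60 (227, np.float64(95.5), np.float64(-25.4), np.float64(49.0)) (248, np.float64(91.7), np.float64(-10.7), np.float64(-4.2)) (269, np.float64(92.1), np.float64(-4.1), np.float64(1.9))
120 (229, np.float64(67.9), np.float64(-26.3), np.float64(52.2)) (249, np.float64(73.2), np.float64(-10.3), np.float64(-11.6)) (269, np.float64(72.3), np.float64(-4.2), np.float64(-1.3))
180 (232, np.float64(54.2), np.float64(-16.1), np.float64(-15.6)) (251, np.float64(54.7), np.float64(-9.7), np.float64(-17.5)) (269, np.float64(51.9), np.float64(-4.3), np.float64(-6.7))
230 (234, np.float64(9.3), np.float64(-26.0), np.float64(49.8)) (252, np.float64(37.0), np.float64(-9.9), np.float64(-17.1)) (269, np.float64(35.0), np.float64(-4.3), np.float64(-12.3))
270 (237, np.float64(6.8), np.float64(-19.5), np.float64(9.7)) (254, np.float64(20.4), np.float64(-9.8), np.float64(-14.8)) (270, np.float64(15.4), np.float64(-4.4), np.float64(-5.8))
300 (239, np.float64(-9.7), np.float64(-19.5), np.float64(11.3)) (257, np.float64(3.4), np.float64(-9.6), np.float64(-8.3)) (274, np.float64(-35.9), np.float64(-4.5), np.float64(50.7))
315 (239, np.float64(-45.1), np.float64(-25.3), np.float64(49.0)) (256, np.float64(-10.1), np.float64(-10.9), np.float64(0.7)) (273, np.float64(-30.5), np.float64(-4.4), np.float64(28.9))
218 [ 11.5 -23.5 -13.9] [93 98 98]
232 [  7.  -19.5  -6.8] [44 50 53]
334 [ 8.5 20.6 -9.1] [59 65 67]
345 [ 11.6  23.9 -14. ] [101 106 107]
```

Call:
{"fn": "send_rows", "kwargs": {
  "steps": [
    {"translation": [0, -0.5, 0], "delta_rot": [0, 0, 0], "jaw": 4},
    {"translation": [0, -1.0, 0], "delta_rot": [0, 0, 0], "jaw": 4},
    {"translation": [0, -1.0, 0], "delta_rot": [0, 0, 0], "jaw": 4},
    {"translation": [0, -1.0, 0], "delta_rot": [0, 0, 0], "jaw": 3},
    {"translation": [0, -1.0, 0], "delta_rot": [0, 0, 0], "jaw": 2},
    {"translation": [0, -1.0, 0], "delta_rot": [0, 0, 0], "jaw": 0.6},
    {"translation": [0, -1.0, 0], "delta_rot": [0, 0, 0], "jaw": 0.6},
    {"translation": [0, -1.0, 0], "delta_rot": [0, 0, 0], "jaw": 0.6}
  ]
}}

```text
time: 14.4
tool_pos: [0.4744, -0.3566, 0.1524]
tool_rot: [0.225, 0.715, 0.631, 0.199]
contact_force: [-0.2, -0.3, 2.0]
gripper_width: 0.128
grasp_force: 59.1
```

Call:
{"fn": "send_rows", "kwargs": {
  "steps": [
    {"translation": [0, 0.2, -1.5], "delta_rot": [0, 0, 0], "jaw": 0.6},
    {"translation": [0, 0.3, -4], "delta_rot": [0, 0, 0], "jaw": 0.6},
    {"translation": [0, 0.5, -7], "delta_rot": [0, 0, 0], "jaw": 0.6},
    {"translation": [0, 2, -10], "delta_rot": [0, 0, 0], "jaw": 0.6},
    {"translation": [0, 4, -13], "delta_rot": [0, 0, 0], "jaw": 0.6},
    {"translation": [0, 6, -16], "delta_rot": [0, 0, 0], "jaw": 0.6},
    {"translation": [0, 7, -17], "delta_rot": [0, 0, 0], "jaw": 0.6},
    {"translation": [0, 7, -17], "delta_rot": [0, 0, 0], "jaw": 0.6}
  ]
}}

```text
time: 15.2
tool_pos: [0.4352, -0.3521, 0.334]
tool_rot: [0.227, 0.715, 0.631, 0.198]
contact_force: [0.2, -0.2, -1.1]
gripper_width: 0.125
grasp_force: 59.1
```

```bash
cat > held.py <<'E'
from h import *
def held(n):
    g=snap(n);P=pts(g);t,r=pose();Q=r.inv().apply((P-t).reshape(-1,3)).reshape(P.shape)*1000
    im=g['pixels'].astype(int);m=(im[...,2]-im[...,0]>22)&(abs(Q[...,1])<25)&(Q[...,2]>-40)&(Q[...,2]<190)&(abs(Q[...,0])<170)&(g['range_z']>.05)
    q=Q[m];print(n,len(q));return g,m,q
if __name__=='__main__':
    from scipy.optimize import least_squares
    print(state()['tool_pos'],state()['joint_pos'],pose()[1].as_matrix().round(3).tolist())
    for n in('wrist','scene','side'):
        g,m,q=held(n)
        if len(q)<40: continue
        R0=.09 if n=='wrist' else .0835
        f=least_squares(lambda c:np.hypot(q[:,0]-c[0],q[:,2]-c[1])-R0*1000,[45,65],loss='soft_l1',f_scale=3);print(f.x,abs(f.fun).mean(),'y',np.polyfit(q[:,0],q[:,1],1),np.polyfit(q[:,2],q[:,1],1),np.percentile(q[:,1],[3,97]))
E
python3 held.py
```

```text
[ 0.43516057 -0.35214073  0.33402455] [-1.03468666 -0.44190103  1.9742043   0.49809665  1.24170117 -0.98609975] [[0.124, 0.812, 0.57], [0.992, -0.1, -0.074], [-0.003, 0.575, -0.818]]
wrist 11206
[42.90113114 69.68875219] 0.5349189469509534 y [1.39284264e-03 2.56260035e+00] [0.0071447  2.73272837] [-2.87747456  8.19869061]
scene 965
[43.73992001 68.9438271 ] 3.2741776429966083 y [3.52677223e-03 6.97827146e+00] [0.00705658 6.6289898 ] [ 2.95526787 11.37581647]
side 372
[48.99483604 65.19818365] 2.4546143621081122 y [0.0026593  1.50511797] [0.01576562 0.75873661] [-4.66556803  7.26132207]
```

```bash
python3 - <<'E'
from h import *
t,r=pose();T=R.from_matrix(np.array([[.191,.9816,0],[.9816,-.191,0],[0,0,-1]]))
print((r.inv()*T).as_rotvec().round(3))
for w in([.425,-.30,.34],[.415,-.1,.33],[.4155,.024,.30]): print((r.inv().apply(np.array(w)-t)*100).round(2))
E
```

```text
[ 0.606 -0.024  0.065]
[ 4.92 -0.59 -1.84]
[24.64 -4.06 -2.94]
[36.94 -7.02 -1.29]
```

Call:
{"fn": "send_rows", "kwargs": {
  "steps": [
    {"translation": [2, -0.3, -0.8], "delta_rot": [0.1, -0.004, 0.01], "jaw": 0.6},
    {"translation": [4.9, -0.6, -1.8], "delta_rot": [0.22, -0.009, 0.02], "jaw": 0.6},
    {"translation": [8, -1.2, -2], "delta_rot": [0.34, -0.013, 0.035], "jaw": 0.6},
    {"translation": [11.5, -1.8, -2.2], "delta_rot": [0.46, -0.018, 0.05], "jaw": 0.6},
    {"translation": [15, -2.4, -2.4], "delta_rot": [0.56, -0.022, 0.06], "jaw": 0.6},
    {"translation": [19, -3.1, -2.6], "delta_rot": [0.606, -0.024, 0.065], "jaw": 0.6},
    {"translation": [22.5, -3.7, -2.8], "delta_rot": [0.606, -0.024, 0.065], "jaw": 0.6},
    {"translation": [24.6, -4.1, -2.9], "delta_rot": [0.606, -0.024, 0.065], "jaw": 0.6}
  ]
}}

```text
time: 16.15
tool_pos: [0.4148, -0.0985, 0.3286]
tool_rot: [-0.0, 0.771, 0.637, -0.001]
contact_force: [0.1, -0.0, -0.3]
gripper_width: 0.128
grasp_force: 59.1
```

```bash
python3 held.py; python3 - <<'E'
from h import *
g=dict(np.load('last_side.npz'));p=pts(g)
ex=np.array([np.cos(-.192),np.sin(-.192)]);ey=np.array([-ex[1],ex[0]]);O=np.array([.5388,.0426])
for n in('side','scene','wrist'):
    g=dict(np.load(f'last_{n}.npz'));p=pts(g);q=p[(p[...,2]>.2)&(p[...,2]<.275)&(np.hypot(p[...,0]-.5,p[...,1]-.05)<.075)]
    s=(q[:,:2]-O)@np.c_[ex,ey];print(n,len(q))
    for a,b in((-.1,-.075),(-.07,-.015),(-.012,.015)):
        k=(s[:,0]>a)&(s[:,0]<b)&(abs(s[:,1])<.025)
        if k.sum()>3: print(a,k.sum(),np.percentile(q[k,2],[5,50,95]),np.percentile(s[k],[5,50,95],axis=0).round(4).tolist())
E
```

```text
[ 0.41476148 -0.09853788  0.32856295] [-4.07173923e-01 -4.79739946e-01  1.93086703e+00 -1.63012700e-03
  1.69153582e+00 -2.17097559e-01] [[0.189, 0.982, -0.002], [0.982, -0.189, -0.001], [-0.001, -0.001, -1.0]]
wrist 11141
[41.96597458 71.2572376 ] 0.51034378911943 y [0.00547429 1.48374586] [0.01137387 1.92324136] [-3.71795056  7.36395914]
scene 786
[45.99966758 67.38780225] 3.438761909349216 y [6.87880102e-04 4.58278843e+00] [0.0048909 4.2860789] [-2.86818098  9.22818767]
side 558
[49.61715298 65.76867154] 2.4313729833711135 y [-0.00335156 -2.16176186] [-1.90680918e-04 -2.36432544e+00] [-7.11670173  4.40229588]
side 298
-0.1 39 [0.23387102 0.2512231  0.262815  ] [[-0.0878, -0.0034], [-0.0837, 0.0025], [-0.0773, 0.0048]]
-0.07 71 [0.22729207 0.23311067 0.23642497] [[-0.0662, -0.0026], [-0.0416, 0.0023], [-0.017, 0.0047]]
-0.012 94 [0.20235396 0.22402368 0.23643618] [[-0.0111, -0.006], [-0.0047, 0.0066], [0.005, 0.0108]]
scene 306
-0.1 37 [0.23438799 0.25219431 0.26245251] [[-0.0847, -0.0055], [-0.0781, -0.0016], [-0.0755, 0.0028]]
-0.07 45 [0.23099271 0.23359461 0.23559754] [[-0.0649, -0.0062], [-0.0415, -0.0024], [-0.0172, 0.0033]]
-0.012 111 [0.20224346 0.22303741 0.23601154] [[-0.006, -0.0109], [0.0074, -0.0025], [0.011, 0.0076]]
wrist 0
```

Call:
{"fn": "send_rows", "kwargs": {
  "steps": [
    {"translation": [3, -0.5, 0.5], "delta_rot": [0, 0, 0], "jaw": 0.6},
    {"translation": [7, -1.2, 1.5], "delta_rot": [0, 0, 0], "jaw": 0.6},
    {"translation": [10.5, -1.7, 3], "delta_rot": [0, 0, 0], "jaw": 0.6},
    {"translation": [11.8, -1.7, 3.8], "delta_rot": [0, 0, 0], "jaw": 0.6},
    {"translation": [11.8, -1.2, 3.8], "delta_rot": [0, 0, 0], "jaw": 0.6},
    {"translation": [11.8, 1, 3.8], "delta_rot": [0, 0, 0], "jaw": 0.6},
    {"translation": [11.8, 3.5, 3.8], "delta_rot": [0, 0, 0], "jaw": 0.6},
    {"translation": [11.8, 5.3, 3.8], "delta_rot": [0, 0, 0], "jaw": 0.6}
  ]
}}

```text
time: 17.1
tool_pos: [0.4916, 0.0022, 0.2932]
tool_rot: [0.003, 0.773, 0.635, -0.0]
contact_force: [0.0, -1.0, -0.3]
gripper_width: 0.131
grasp_force: 59.1
```

```bash
python3 held.py; python3 - <<'E'
import numpy as np,cv2
a=np.load('last_scene.npz')['pixels'][140:270,250:450];b=np.load('last_side.npz')['pixels'][180:380,180:380]
a=cv2.resize(a,None,fx=2,fy=2);b=cv2.resize(b,None,fx=2,fy=2)
a=cv2.copyMakeBorder(a,0,b.shape[0]-a.shape[0],0,0,0)
cv2.imwrite('pics/d.png',np.hstack([a,b]))
E
```

```text
[0.49161225 0.00219193 0.29318841] [-0.14481732 -0.29980967  1.85585713 -0.00408929  1.58239223  0.05029242] [[0.194, 0.981, 0.003], [0.981, -0.194, -0.005], [-0.004, 0.003, -1.0]]
wrist 11186
[44.06036194 70.98486511] 0.5606195164684853 y [ 0.00233103 -0.56658007] [ 0.0122967  -0.29164206] [-5.94684811  5.11190779]
scene 725
[43.32086232 66.87234175] 3.368745889415305 y [2.58772309e-03 7.08298519e+00] [0.00827087 6.67788612] [-0.1767418  11.67873512]
side 635
[47.44488755 65.34950916] 2.630500302666759 y [-0.00148532 -1.06963347] [ 1.07197742e-03 -1.22295841e+00] [-5.65768276  5.53293661]
```

View pics/d.png

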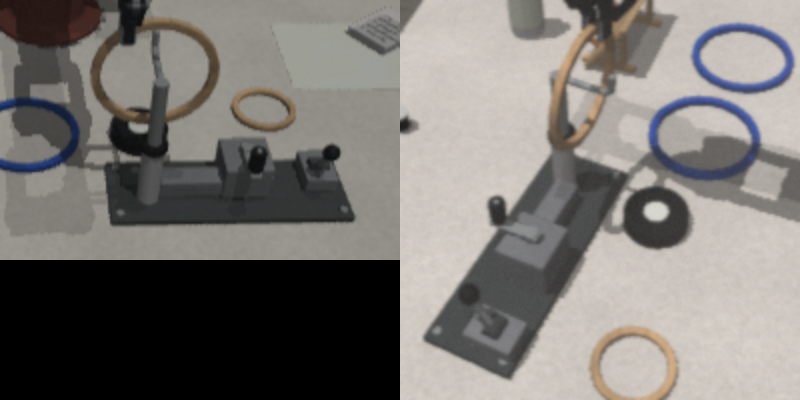

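The scene crop (left) shows the hook rod and tip through the hoop, with the rim top above the tip at (155,25). The side crop (right) shows the rod passing through the ring at (580,85). I lower it gently.

Call:
{"fn": "send_rows", "kwargs": {
  "steps": [
    {"translation": [0.2, -0.1, 0.5], "delta_rot": [0, 0, 0], "jaw": 0.6},
    {"translation": [0.45, -0.3, 2], "delta_rot": [0, 0, 0], "jaw": 0.6},
    {"translation": [0.45, -0.3, 3.5], "delta_rot": [0, 0, 0], "jaw": 0.6},
    {"translation": [0.45, -0.3, 4.8], "delta_rot": [0, 0, 0], "jaw": 0.6},
    {"translation": [0.45, -0.3, 5.4], "delta_rot": [0, 0, 0], "jaw": 0.6},
    {"translation": [0.45, -0.3, 5.7], "delta_rot": [0, 0, 0], "jaw": 0.6},
    {"translation": [0.45, -0.3, 5.7], "delta_rot": [0, 0, 0], "jaw": 0.6},
    {"translation": [0.45, -0.3, 5.7], "delta_rot": [0, 0, 0], "jaw": 0.6}
  ]
}}

```text
time: 18.05
tool_pos: [0.4886, 0.0091, 0.2372]
tool_rot: [0.003, 0.772, 0.636, 0.0]
contact_force: [-0.6, 0.5, 0.7]
gripper_width: 0.127
grasp_force: 59.1
```

Call:
{"fn": "send_rows", "kwargs": {
  "steps": [
    {"translation": [0, 0, 0.1], "delta_rot": [0, 0, 0], "jaw": 0.6},
    {"translation": [0, 0, 0.2], "delta_rot": [0, 0, 0], "jaw": 0.6},
    {"translation": [0, 0, 0.3], "delta_rot": [0, 0, 0], "jaw": 0.6},
    {"translation": [0, 0, 0.4], "delta_rot": [0, 0, 0], "jaw": 0.6},
    {"translation": [0, 0, 0.4], "delta_rot": [0, 0, 0], "jaw": 0.6},
    {"translation": [0, 0, 0.4], "delta_rot": [0, 0, 0], "jaw": 0.6},
    {"translation": [0, 0, 0.4], "delta_rot": [0, 0, 0], "jaw": 0.6},
    {"translation": [0, 0, 0.4], "delta_rot": [0, 0, 0], "jaw": 0.6}
  ]
}}

```text
time: 18.85
tool_pos: [0.4883, 0.0091, 0.2326]
tool_rot: [0.002, 0.772, 0.636, -0.0]
contact_force: [-0.5, 0.2, -0.1]
gripper_width: 0.127
grasp_force: 59.1
```

```bash
python3 held.py | grep -A1 -E "wrist|side|scene"
```

```text
wrist 11203
[43.75832694 71.26035038] 0.5259896848359484 y [0.0029881 0.9628571] [0.0064332  1.20954524] [-4.38032669  6.6850651 ]
scene 625
[43.47294475 67.02139654] 3.3437512341515494 y [7.19419510e-04 5.33301479e+00] [0.00595461 5.00773043] [-1.53965688  9.58601901]
side 572
[47.36761997 64.73831287] 2.630272364572466 y [-1.73360215e-03 -2.12016696e+00] [-7.35217041e-04 -2.18755927e+00] [-6.71007482  4.63478717]
```

Still about 4–6 mm above the rod, so I continue slowly.

Call:
{"fn": "send_rows", "kwargs": {
  "steps": [
    {"translation": [0, 0, 0.1], "delta_rot": [0, 0, 0], "jaw": 0.6},
    {"translation": [0, 0, 0.2], "delta_rot": [0, 0, 0], "jaw": 0.6},
    {"translation": [0, 0, 0.25], "delta_rot": [0, 0, 0], "jaw": 0.6},
    {"translation": [0, 0, 0.3], "delta_rot": [0, 0, 0], "jaw": 0.6},
    {"translation": [0, 0, 0.35], "delta_rot": [0, 0, 0], "jaw": 0.6},
    {"translation": [0, 0, 0.4], "delta_rot": [0, 0, 0], "jaw": 0.6},
    {"translation": [0, 0, 0.4], "delta_rot": [0, 0, 0], "jaw": 0.6},
    {"translation": [0, 0, 0.4], "delta_rot": [0, 0, 0], "jaw": 0.6}
  ]
}}

```text
time: 19.8
tool_pos: [0.4882, 0.0091, 0.2286]
tool_rot: [0.002, 0.772, 0.636, -0.0]
contact_force: [0.2, 0.8, -0.2]
gripper_width: 0.127
grasp_force: 59.1
```

Call:
{"fn": "send_rows", "kwargs": {
  "steps": [
    {"translation": [0, 0, 0.05], "delta_rot": [0, 0, 0], "jaw": 0.6},
    {"translation": [0, 0, 0.1], "delta_rot": [0, 0, 0], "jaw": 0.6},
    {"translation": [0, 0, 0.15], "delta_rot": [0, 0, 0], "jaw": 0.6},
    {"translation": [0, 0, 0.2], "delta_rot": [0, 0, 0], "jaw": 0.6},
    {"translation": [0, 0, 0.2], "delta_rot": [0, 0, 0], "jaw": 0.6},
    {"translation": [0, 0, 0.2], "delta_rot": [0, 0, 0], "jaw": 0.6},
    {"translation": [0, 0, 0.2], "delta_rot": [0, 0, 0], "jaw": 0.6},
    {"translation": [0, 0, 0.2], "delta_rot": [0, 0, 0], "jaw": 0.6}
  ]
}}

```text
time: 20.6
tool_pos: [0.4885, 0.0091, 0.2273]
tool_rot: [0.003, 0.772, 0.636, 0.0]
contact_force: [-1.9, 0.2, 4.8]
gripper_width: 0.129
grasp_force: 60.0
```

Contact at 4.8 N. I ease up slightly, open slowly, and retreat upward once it is released.

Call:
{"fn": "send_rows", "kwargs": {
  "steps": [
    {"translation": [0, 0, -0.1], "delta_rot": [0, 0, 0], "jaw": 0.6},
    {"translation": [0, 0, -0.1], "delta_rot": [0, 0, 0], "jaw": 1.2},
    {"translation": [0, 0, -0.1], "delta_rot": [0, 0, 0], "jaw": 1.4},
    {"translation": [0, 0, -0.1], "delta_rot": [0, 0, 0], "jaw": 1.6},
    {"translation": [0, 0, -0.1], "delta_rot": [0, 0, 0], "jaw": 2.0},
    {"translation": [0, 0, -0.1], "delta_rot": [0, 0, 0], "jaw": 2.5},
    {"translation": [0, 0, -0.1], "delta_rot": [0, 0, 0], "jaw": 3.0},
    {"translation": [0, 0, -0.1], "delta_rot": [0, 0, 0], "jaw": 3.0}
  ]
}}

```text
time: 21.4
tool_pos: [0.4882, 0.0091, 0.2276]
tool_rot: [0.002, 0.772, 0.636, -0.0]
contact_force: [-1.5, -0.3, 0.6]
gripper_width: 0.35
grasp_force: 0.0
```

```bash
python3 held.py | grep -A1 -E "wrist|side|scene"
```

```text
wrist 11339
[40.75145807 71.05128537] 0.522881166439371 y [0.00153213 1.10068354] [-0.00262853  1.16232465] [-4.35285977  6.74187863]
scene 617
[41.11141732 66.79301957] 3.3450709130273726 y [2.15633158e-04 4.91114040e+00] [-3.72047152e-03  5.14288889e+00] [-2.14625263  9.44926667]
side 573
[45.58054911 64.95321277] 2.546468581789272 y [-3.98982443e-04 -2.82717469e+00] [-0.00813844 -2.35939659] [-7.32672937  4.14875405]
```

Call:
{"fn": "send_rows", "kwargs": {
  "steps": [
    {"translation": [0, 0, -0.5], "delta_rot": [0, 0, 0], "jaw": 3},
    {"translation": [0, 0, -1.5], "delta_rot": [0, 0, 0], "jaw": 3},
    {"translation": [0, 0, -3], "delta_rot": [0, 0, 0], "jaw": 3},
    {"translation": [0, 0, -5], "delta_rot": [0, 0, 0], "jaw": 3},
    {"translation": [0, 0, -8], "delta_rot": [0, 0, 0], "jaw": 3},
    {"translation": [0, 0, -11], "delta_rot": [0, 0, 0], "jaw": 3},
    {"translation": [-1, 0, -14], "delta_rot": [0, 0, 0], "jaw": 3},
    {"translation": [-2, 0, -15], "delta_rot": [0, 0, 0], "jaw": 3}
  ]
}}

```text
time: 22.35
tool_pos: [0.4849, -0.0103, 0.3833]
tool_rot: [0.005, 0.772, 0.636, 0.003]
contact_force: [0.2, -0.8, 0.7]
gripper_width: 0.355
grasp_force: 0.0
```

Call:
{"fn": "send_rows", "kwargs": {
  "steps": [
    {"translation": [0, 0, 0], "delta_rot": [0, 0, 0], "jaw": 3},
    {"translation": [0, 0, 0], "delta_rot": [0, 0, 0], "jaw": 3},
    {"translation": [0, 0, 0], "delta_rot": [0, 0, 0], "jaw": 3},
    {"translation": [0, 0, 0], "delta_rot": [0, 0, 0], "jaw": 3},
    {"translation": [0, 0, 0], "delta_rot": [0, 0, 0], "jaw": 3},
    {"translation": [0, 0, 0], "delta_rot": [0, 0, 0], "jaw": 3},
    {"translation": [0, 0, 0], "delta_rot": [0, 0, 0], "jaw": 3},
    {"translation": [0, 0, 0], "delta_rot": [0, 0, 0], "jaw": 3}
  ]
}}

```text
time: 23.15
tool_pos: [0.484, -0.0099, 0.3776]
tool_rot: [0.002, 0.772, 0.636, -0.0]
contact_force: [0.3, -0.4, -0.4]
gripper_width: 0.352
grasp_force: 0.0
```

```bash
python3 - <<'E'
from h import *
def c(n):
    g=snap(n);p=pts(g);im=g['pixels'].astype(int)
    m=(im[...,2]-im[...,0]>25)&(p[...,2]>.06)&(np.hypot(p[...,0]-.498,p[...,1]-.05)<.11);q=p[m];print(n,m.sum(),q.mean(0),q.min(0),q.max(0));return g['pixels']
c('side');c('side');a=c('scene')[140:270,250:450];b=c('side')[180:380,180:380]
a=cv2.resize(a,None,fx=2,fy=2);b=cv2.resize(b,None,fx=2,fy=2)
a=cv2.copyMakeBorder(a,0,b.shape[0]-a.shape[0],0,0,0);cv2.imwrite('pics/e.png',np.hstack([a,b]));print(state()['time'],state()['contact_force'])
E
```

```text
side 1344 [0.47272622 0.03400205 0.46770309] [ 0.38890594 -0.05627703  0.06931843] [0.51600449 0.14105302 0.68648144]
side 1357 [0.47222891 0.03379152 0.46953557] [ 0.38920425 -0.05743823  0.07023612] [0.51593129 0.14073429 0.68621065]
scene 1609 [0.50782786 0.0138433  0.46698839] [ 0.48160334 -0.05993337  0.07592704] [0.53500293 0.13408792 0.68233702]
side 1350 [0.47204638 0.03369187 0.47030085] [ 0.38896001 -0.05788183  0.06887937] [0.5165608  0.14058421 0.68667312]
23.35 [ 0.30247383  0.40931886 -0.03632894]
```

View pics/e.png

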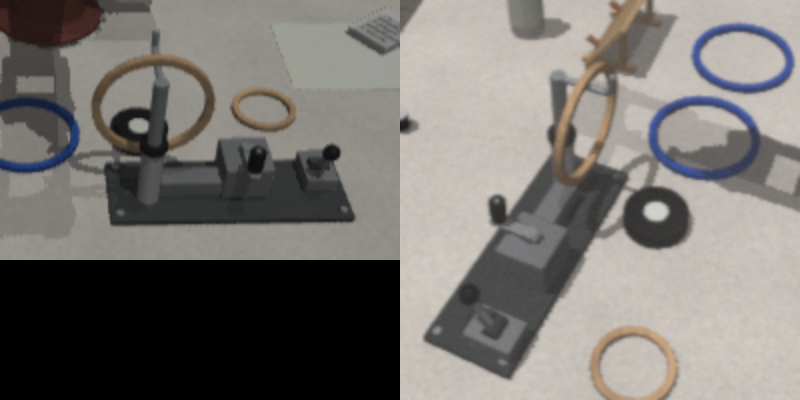

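The hoop hangs on the rod (left crop, rim over the hook at (158,60); right crop, the rod through it at (595,85)). I let it settle and check that it is still.

```bash
cat > still.py <<'E'
from h import *
for n in('side','scene')*3:
    g=snap(n);p=pts(g);im=g['pixels'].astype(int)
    m=(im[...,2]-im[...,0]>25)&(p[...,2]>.06)&(p[...,2]<.26)&(np.hypot(p[...,0]-.498,p[...,1]-.05)<.11);print(n,m.sum(),np.argwhere(m).mean(0),p[m].mean(0))
print(state()['time'])
E
python3 still.py
```

```text
side 548 [241.67883212 270.70072993] [0.49641003 0.06369917 0.16926751]
scene 656 [187.52896341 326.37195122] [0.50090649 0.0476416  0.17735456]
side 546 [241.88644689 270.50549451] [0.49666495 0.06476005 0.16941174]
scene 650 [187.61230769 326.28      ] [0.5007731  0.04743824 0.1769698 ]
side 551 [242.06896552 270.34119782] [0.49688665 0.06566911 0.16959285]
scene 652 [187.59509202 326.26226994] [0.50076304 0.04737202 0.17703754]
23.65
```

Call:
{"fn": "send_rows", "kwargs": {
  "steps": [
    {"translation": [0, 0, 0], "delta_rot": [0, 0, 0], "jaw": 3},
    {"translation": [0, 0, 0], "delta_rot": [0, 0, 0], "jaw": 3},
    {"translation": [0, 0, 0], "delta_rot": [0, 0, 0], "jaw": 3},
    {"translation": [0, 0, 0], "delta_rot": [0, 0, 0], "jaw": 3},
    {"translation": [0, 0, 0], "delta_rot": [0, 0, 0], "jaw": 3},
    {"translation": [0, 0, 0], "delta_rot": [0, 0, 0], "jaw": 3},
    {"translation": [0, 0, 0], "delta_rot": [0, 0, 0], "jaw": 3},
    {"translation": [0, 0, 0], "delta_rot": [0, 0, 0], "jaw": 3}
  ]
}}

```text
time: 24.45
tool_pos: [0.484, -0.01, 0.3776]
tool_rot: [0.002, 0.772, 0.636, -0.0]
contact_force: [0.6, 0.3, 0.0]
gripper_width: 0.349
grasp_force: 0.0
```

Call:
{"fn": "send_rows", "kwargs": {
  "steps": [
    {"translation": [0, 0, 0], "delta_rot": [0, 0, 0], "jaw": 3},
    {"translation": [0, 0, 0], "delta_rot": [0, 0, 0], "jaw": 3},
    {"translation": [0, 0, 0], "delta_rot": [0, 0, 0], "jaw": 3},
    {"translation": [0, 0, 0], "delta_rot": [0, 0, 0], "jaw": 3},
    {"translation": [0, 0, 0], "delta_rot": [0, 0, 0], "jaw": 3},
    {"translation": [0, 0, 0], "delta_rot": [0, 0, 0], "jaw": 3},
    {"translation": [0, 0, 0], "delta_rot": [0, 0, 0], "jaw": 3},
    {"translation": [0, 0, 0], "delta_rot": [0, 0, 0], "jaw": 3}
  ]
}}

```text
time: 25.25
tool_pos: [0.4839, -0.0099, 0.3776]
tool_rot: [0.002, 0.772, 0.636, -0.0]
contact_force: [0.1, -0.1, -0.2]
gripper_width: 0.353
grasp_force: 0.0
```

```bash
python3 still.py; python3 ball.py | tail -6
```

```text
side 549 [241.97814208 270.4571949 ] [0.49670829 0.06511387 0.16942172]
scene 650 [187.55384615 326.34      ] [0.50074217 0.04760803 0.17713375]
side 542 [241.72878229 270.55719557] [0.496644   0.06430204 0.1695766 ]
scene 650 [187.52769231 326.36      ] [0.50086147 0.04762281 0.17732654]
side 550 [242.07272727 270.45818182] [0.49673663 0.06511972 0.16901902]
scene 647 [187.60896445 326.2797527 ] [0.50066583 0.04747315 0.1768868 ]
25.55
[ 0.48396717 -0.0099223   0.37762817] [ 1.30569451  0.5113004  -0.10731139]
scene 51
[0.58037606 0.30822695 0.09010821] 0.0017160318151903237 xs -0.009861090924376011
side 77
[0.57930804 0.30918102 0.09083232] 0.0011003773215719026 xs -0.011091678902506941
wrist 0
```

There's a tiny residual swing (under 1 mm). There's time to let it die out.

Call:
{"fn": "send_rows", "kwargs": {
  "steps": [
    {"translation": [0, 0, 0], "delta_rot": [0, 0, 0], "jaw": 3},
    {"translation": [0, 0, 0], "delta_rot": [0, 0, 0], "jaw": 3},
    {"translation": [0, 0, 0], "delta_rot": [0, 0, 0], "jaw": 3},
    {"translation": [0, 0, 0], "delta_rot": [0, 0, 0], "jaw": 3},
    {"translation": [0, 0, 0], "delta_rot": [0, 0, 0], "jaw": 3},
    {"translation": [0, 0, 0], "delta_rot": [0, 0, 0], "jaw": 3},
    {"translation": [0, 0, 0], "delta_rot": [0, 0, 0], "jaw": 3},
    {"translation": [0, 0, 0], "delta_rot": [0, 0, 0], "jaw": 3}
  ]
}}

```text
time: 26.5
tool_pos: [0.4839, -0.0099, 0.3776]
tool_rot: [0.002, 0.772, 0.636, -0.0]
contact_force: [-1.0, 0.5, -0.1]
gripper_width: 0.349
grasp_force: 0.0
```

Call:
{"fn": "send_rows", "kwargs": {
  "steps": [
    {"translation": [0, 0, 0], "delta_rot": [0, 0, 0], "jaw": 3},
    {"translation": [0, 0, 0], "delta_rot": [0, 0, 0], "jaw": 3},
    {"translation": [0, 0, 0], "delta_rot": [0, 0, 0], "jaw": 3},
    {"translation": [0, 0, 0], "delta_rot": [0, 0, 0], "jaw": 3},
    {"translation": [0, 0, 0], "delta_rot": [0, 0, 0], "jaw": 3},
    {"translation": [0, 0, 0], "delta_rot": [0, 0, 0], "jaw": 3},
    {"translation": [0, 0, 0], "delta_rot": [0, 0, 0], "jaw": 3},
    {"translation": [0, 0, 0], "delta_rot": [0, 0, 0], "jaw": 3}
  ]
}}

```text
time: 27.3
tool_pos: [0.4839, -0.0099, 0.3776]
tool_rot: [0.002, 0.772, 0.636, -0.0]
contact_force: [-0.4, 0.1, -0.2]
gripper_width: 0.351
grasp_force: 0.0
```

Call:
{"fn": "send_rows", "kwargs": {
  "steps": [
    {"translation": [0, 0, 0], "delta_rot": [0, 0, 0], "jaw": 3},
    {"translation": [0, 0, 0], "delta_rot": [0, 0, 0], "jaw": 3},
    {"translation": [0, 0, 0], "delta_rot": [0, 0, 0], "jaw": 3},
    {"translation": [0, 0, 0], "delta_rot": [0, 0, 0], "jaw": 3},
    {"translation": [0, 0, 0], "delta_rot": [0, 0, 0], "jaw": 3},
    {"translation": [0, 0, 0], "delta_rot": [0, 0, 0], "jaw": 3},
    {"translation": [0, 0, 0], "delta_rot": [0, 0, 0], "jaw": 3},
    {"translation": [0, 0, 0], "delta_rot": [0, 0, 0], "jaw": 3}
  ]
}}

```text
time: 28.1
tool_pos: [0.4839, -0.0099, 0.3777]
tool_rot: [0.002, 0.772, 0.636, -0.0]
contact_force: [-0.2, -0.4, -0.3]
gripper_width: 0.352
grasp_force: 0.0
```

Call:
{"fn": "send_rows", "kwargs": {
  "steps": [
    {"translation": [0, 0, 0], "delta_rot": [0, 0, 0], "jaw": 3},
    {"translation": [0, 0, 0], "delta_rot": [0, 0, 0], "jaw": 3},
    {"translation": [0, 0, 0], "delta_rot": [0, 0, 0], "jaw": 3},
    {"translation": [0, 0, 0], "delta_rot": [0, 0, 0], "jaw": 3},
    {"translation": [0, 0, 0], "delta_rot": [0, 0, 0], "jaw": 3},
    {"translation": [0, 0, 0], "delta_rot": [0, 0, 0], "jaw": 3},
    {"translation": [0, 0, 0], "delta_rot": [0, 0, 0], "jaw": 3},
    {"translation": [0, 0, 0], "delta_rot": [0, 0, 0], "jaw": 3}
  ]
}}

```text
time: 28.9
tool_pos: [0.484, -0.0099, 0.3776]
tool_rot: [0.002, 0.772, 0.636, -0.0]
contact_force: [-0.8, -0.4, -0.3]
gripper_width: 0.351
grasp_force: 0.0
```

```bash
python3 still.py; python3 -c "
from plant import *
print(job_done())"
```

```text
side 549 [242.04007286 270.52823315] [0.49670183 0.0644378  0.16851306]
scene 648 [187.55401235 326.27469136] [0.50076654 0.04740409 0.17718269]
side 542 [241.96125461 270.55350554] [0.49660025 0.06451738 0.16892911]
scene 646 [187.53869969 326.41331269] [0.50085452 0.04778967 0.17726127]
side 556 [242.00359712 270.52158273] [0.49667911 0.06463377 0.1688773 ]
scene 649 [187.42526965 326.18489985] [0.50062431 0.04713657 0.1776063 ]
29.2
the job is handed in; nothing more can be done
None
```

The job is handed in at about 29 s: the hook is wound up to its stop, the lever is pushed over to its locked stop, and the large hoop hangs still on the J-hook with the gripper clear. The small hoop, reel and bottle were not touched.

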